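# Lever open the controller cover and put the pry blade away

### The job

Take the flat pry blade, push its steel tip into the notch under the front edge of the closed grey controller's cover, and lever the cover up with the blade until it stands well open by itself, nearly upright or further. Then slide the blade flat into the slot of the aluminium holder, fully home until its handle meets the block, and leave it there. Only the blade may touch the cover, never the gripper, and leave the bin, the tray and the reel where they are.

Things in the scene. Friction and masses are not known exactly. Their poses are not given: they have to be found in the camera images.
- controller: Grey housing, screwed down, 130 (x) by 170 (y) by 60 mm, plus the 5 mm cover on top. Origin: centre of its underside; z up, x from its notched front (towards the robot) to its hinge edge. It stands left or right of the middle, the holder on the other side. Low steel ears, up to 8 mm high, reach 107 mm to each side of its centre. Inside, nothing reaches above 40 mm.
- pry_notch (a point): Centre of the mouth of the pry notch, in the middle of the housing's front wall (x = -65 mm, y = 0, z = 55 mm in the controller's frame), axes as the controller's. The notch is 44 mm wide and 10 mm tall (50 to 60 mm above the bench), cut through the 6 mm front wall right under the cover; behind it the housing is hollow.
- hinge (a point): Middle of the cover's hinge axis at the housing's back edge (x = +65 mm, z = 60 mm in the controller's frame), at the height of the underside of the closed cover. The axis runs along the controller's y.
- cover (a joint): Angle of the cover in rad: 0 closed, grows as its front edge rises, stop at 1.9 (1.57 upright). The cover is a flat grey plate 130 by 170 by 5 mm, 0.15 kg, flush with the housing all round, so only the notch gives access under it; hinge axis level with its underside. Stiff friction hinge (0.2 N m: 2 to 3 N at the front edge lift it); it stays where it is left.
- cover_lip (a point): Middle of the lower front edge of the cover, 130 mm from the hinge axis.
- pry: Pry blade, 175 mm long, 0.1 kg, lying flat, tip roughly away from the robot. Black handle 22 mm wide (y), 24 mm tall (z), grey band near its end; steel blade 18 mm wide, 3 mm thick. Origin: underside of the handle, 42 mm behind the shoulder where the blade begins; x to the tip, z up. Handle x = -53 to +42 mm; blade x = 42 to 122 mm, z = 10.5 to 13.5 mm. Centre of mass near x = 17 mm.
- pry_tip (a point): Middle of the blade's tip end: x = +122, y = 0, z = +12 mm in the pry blade's frame.
- holder: Aluminium slotted holder, screwed down. Base 180 (x) by 70 by 8 mm, origin centre of its underside, z up. Block x = 10 to 80 mm, 60 wide, top at 53 mm; a level slot runs through it along x, 26 mm wide, z = 29 to 41 mm, with a 10 mm window in its roof. Ledges 16 mm wide, tops z = 22 mm, at x = -85 to -65 and -15 to 10 mm carry the handle.
- slot_mouth (a point): Centre of the slot's mouth on the block's near face: x = +10, y = 0, z = 34 mm in the holder's frame, x pointing into the slot. The blade goes in along +x; home, the handle's shoulder meets the block, its mid-height 34 mm above the bench, and the tip sticks out 10 mm behind the block.
- bin: Bystander: loose open blue bin, 160 by 110 by 55 mm; origin under its centre.
- tray: Bystander: loose flat black tray, 200 by 120 by 20 mm; origin under its centre.
- reel: Bystander: loose empty grey wire reel standing on its flange, 64 mm across, 50 mm high; origin under its centre.
Not all that is in view belongs to the job. Several things look just like the controller: the one meant starts farthest from the robot's base.

How it is judged (in metres and radians):
On the way, in this order (a step that is already met when the one before it is completed fails the run):
1. the cover is lifted at least 0.2 rad with the blade pushing on it (value of joint cover above 0.2 rad and contact force between pry and cover above 0.2 N), for 0.05 s.
2. the cover is open past 1.05 rad (60 degrees) (value of joint cover above 1.05 rad), for 0.1 s.
At the end, for the whole second after the job is handed in: The cover stands open past 1.05 rad (60 degrees), and the pry blade lies at rest, flat in the holder's slot, its tip at least 70 mm beyond the mouth (handle within 10 mm of the block), within 15 mm sideways and 12 mm in height of the slot's middle, and in line with the slot within 0.15 rad (value of joint cover above 1.05 rad and x of pry_tip in the frame of slot_mouth between 0.07 and 0.09 m and y of pry_tip in the frame of slot_mouth between -0.015 and 0.015 m and z of pry_tip in the frame of slot_mouth between -0.012 and 0.012 m and angle between the x axis of pry and the x axis of holder, either way round below 0.15 rad and angle between the z axis of pry and the z axis of holder, either way round below 0.2 rad and linear speed of pry below 0.02 m/s); the robot touches nothing.
It fails at once if the gripper or arm touches the cover (more than 1 N) (contact force between any of the fingers, the arm and cover above 1 N).
It fails at once if a bystander (bin, tray or reel) is moved more than 30 mm (distance of any of bin, tray, reel from where it was at the start of the episode above 0.03 m).
It also fails if it takes over 58 s, if anything falls off the work surface, if the arm or the gripper's body presses on something with over 40 N, if the wrist force passes 120 N, or if a joint passes its speed limit or range.

### The arm

A 6-joint arm with a two-finger parallel gripper is mounted at the origin on the work surface. World frame = base frame: x ahead of the robot, y to its left, z up, the work surface at z = 0. Lengths are in m, angles in degrees, forces in N, time in s.
With the tool pointing down it reaches from about 0.325 to 0.85 m from the base axis. Payload 15.5 kg.
Tool frame: the origin (TCP) lies midway between the tips of the shut fingers; the grasp point (between the pads) lies 19 mm behind it; z points along the fingers, y is the line along which they close (so a half turn about z gives the same grasp; the last joint's range is limited). The gripper opens to 91 mm and grips with 3 to 60 N. Pads are 32 mm wide; open, the fingers measure 118 mm over their backs; the gripper's body (76 mm by 178 mm) begins 60 mm behind the grasp point.
Start: joints at [-81.446, 28.281, 77.091, -0, 74.628, -5.472], TCP at [0.151, -0.606, 0.214] pointing down, gripper open.
Joint ranges: [-166.48, 166.48], [-47.26, 123.95], [12.59, 153.08], [-70.14, 250.14], [6.76, 159.57], [-176.63, 176.63]. Speed limits (degrees/s): [108.29, 108.29, 147.25, 172.46, 172.46, 172.46].

### API

Orientations are given as a 3x3 rotation matrix whose columns are the frame's x, y, z axes.
In Python, from bench import ctrl gives the robot as it stands. The module is installed in compiled form; this text tells all that it offers. Calls block until the motion is done:
- ctrl.goto(position, orientation): joint-space move of the TCP to a pose.
- ctrl.move_l(position, vel=0.15, ori=None, contact_N=None): straight line of the TCP; ori=None keeps the orientation; vel is the mean speed in m/s. With contact_N (N) it stops when the force on the tool has changed by that much, and returns True; else False.
- ctrl.movej(angles): joint-space move.
- ctrl.command_gripper(opening): opening from 0.0 (shut) to 1.0 (fully open); the grip force is fixed at half the most; returns when the fingers have stopped.
- ctrl.sleep(seconds).
- ctrl.ik(position, orientation): joint angles nearest the present ones, or None.
- ctrl.read_camera(name): name is "scene" or "top" or "wrist"; returns the picture (480x640x3 uint8, blue, green, red); there is no depth.
- ctrl.camera_params(name): a dict with "fx", "fy", "cx", "cy" (pixels), "pose" (4x4, takes a point from camera to world coordinates); the wrist camera has in their place "T_tool_cam" (4x4, takes a point from camera to tool coordinates, whose origin is the TCP and whose axes are the flange's). Camera axes: x right, y up, looking along -z (the intrinsics and any distortion apply to the point x, -y, -z); pixel columns grow to the right and rows downward; lengths in m; the calibration is good to about 2 mm. A picture is of the moment at which its call begins: read the wrist's pose just before it. camera_params takes no time and is no camera call.
A pose or a line that the arm cannot do raises ctrl.MotionError and nothing moves.
- ctrl.sign_off(): hands the job in; it is judged then, once.
Readings, each from a call of its own:
- ctrl.current_t(): time.
- ctrl.current_q(): joint angles.
- ctrl.current_dq(): joint speeds.
- ctrl.current_effort(): joint torques, N m.
- ctrl.current_tool_pos(): TCP position.
- ctrl.current_eef_rot(): TCP orientation.
- ctrl.current_contact_force(): force on the tool from outside, world axes, zero at the start.
- ctrl.current_wrist_torque(): the same for the moment, N m.
- ctrl.current_grip_width(): opening from 0.0 (shut) to 1.0 (fully open).
- ctrl.current_grasp_force(): force on a finger pad.
Only numpy, scipy, OpenCV 4.12 (cv2) and the standard library are available. Lean on these libraries where they do the work, as an engineer would, in place of code of your own. Each camera call takes 0.05 s, during which the arm holds its last target. There are 200 camera calls.

## Working session

There is one attempt and no reset: what is moved stays moved. The work goes in short steps, each a Python script; the robot and the scene stay as the last script left them, time stands still between calls to the robot, and variables do not carry over. Pictures are saved under pics/ and viewed, at most 13 in all, crops included, and the job is handed in when it is done.

```bash
mkdir -p pics; python3 - <<'E'
from bench import ctrl
import cv2,numpy as np
np.set_printoptions(precision=4,suppress=True)
for n in("scene","top"):
    cv2.imwrite(f"pics/{n}0.png",ctrl.read_camera(n)); print(n,ctrl.camera_params(n))
print(ctrl.camera_params("wrist"),ctrl.current_eef_rot(),ctrl.current_t())
E
```

```text
scene {'fx': 452.848728620178, 'fy': 452.848728620178, 'cx': 315.843437850213, 'cy': 247.8080485483271, 'pose': array([[-0.0151, -0.5552,  0.8316,  1.4761],
       [ 0.9998, -0.0008,  0.0176,  0.0096],
       [-0.0091,  0.8317,  0.5551,  0.7484],
       [ 0.    ,  0.    ,  0.    ,  1.    ]])}
top {'fx': 599.5928886913704, 'fy': 599.5928886913704, 'cx': 319.32637096858946, 'cy': 239.33971946626917, 'pose': array([[-0.0283,  0.9903, -0.1363,  0.2529],
       [-0.9996, -0.0292, -0.0043,  0.0115],
       [-0.0082,  0.1362,  0.9907,  1.7332],
       [ 0.    ,  0.    ,  0.    ,  1.    ]])}
{'fx': 422.3608917512216, 'fy': 422.3608917512216, 'cx': 320.83072907106873, 'cy': 242.0113948414081, 'T_tool_cam': array([[ 0.0005,  0.9549,  0.297 ,  0.0843],
       [ 1.    , -0.0003, -0.0006,  0.0006],
       [-0.0005,  0.297 , -0.9549, -0.1705],
       [ 0.    ,  0.    ,  0.    ,  1.    ]])} [[ 0.9702  0.2424 -0.0002]
 [ 0.2424 -0.9702  0.0011]
 [ 0.0001 -0.0011 -1.    ]] 0.1
```

View pics/top0.png

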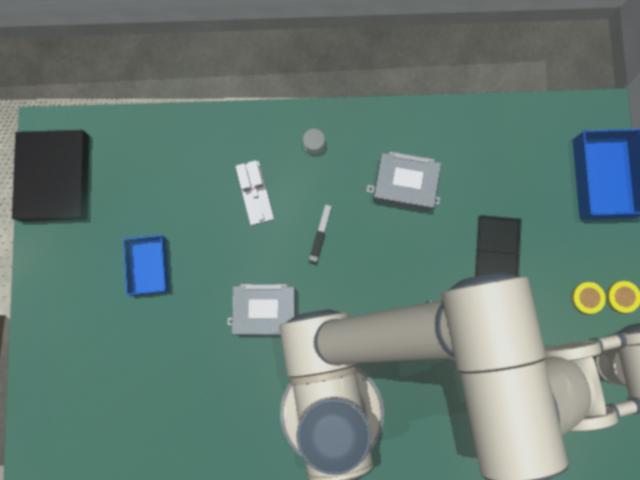

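View pics/scene0.png

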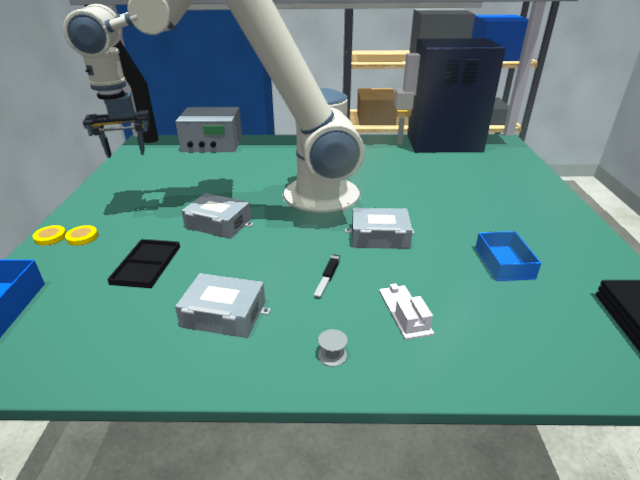

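The top view shows the farthest controller at (407,181), the holder at (254,193) and the pry at (320,234), handle end towards the robot. The reel is at (314,141). The scene view agrees: the controller is at (222,303) and the holder at (407,310). Next I'll compute rough positions and take two wrist views over the middle.

```bash
cat >h.py <<'E'
from bench import ctrl
import cv2,numpy as np
np.set_printoptions(precision=4,suppress=True)
def cam(n):
    p=ctrl.camera_params(n); K=(p["fx"],p["fy"],p["cx"],p["cy"])
    if n!="wrist": return K,p["pose"]
    T=np.eye(4);T[:3,:3]=ctrl.current_eef_rot();T[:3,3]=ctrl.current_tool_pos()
    return K,T@p["T_tool_cam"]
def ray(c,uv):
    (fx,fy,cx,cy),P=c; d=P[:3,:3]@np.array([(uv[0]-cx)/fx,-(uv[1]-cy)/fy,-1.]); return P[:3,3],d/np.linalg.norm(d)
def onz(c,uv,z):
    o,d=ray(c,uv); return o+d*(z-o[2])/d[2]
def tri(obs):
    A=np.zeros((3,3));b=np.zeros(3);M=[]
    for c,uv in obs:
        o,d=ray(c,uv);m=np.eye(3)-np.outer(d,d);A+=m;b+=m@o;M.append((o,d))
    p=np.linalg.solve(A,b); return p,max(np.linalg.norm(np.cross(p-o,d)) for o,d in M)
def proj(c,p):
    (fx,fy,cx,cy),P=c; q=P[:3,:3].T@(np.asarray(p)-P[:3,3]); return np.array([cx-fx*q[0]/q[2],cy+fy*q[1]/q[2]])
def down(yaw):  # tool x along yaw, z down
    c,s=np.cos(yaw),np.sin(yaw); return np.array([[c,s,0],[s,-c,0],[0,0,-1.]])
def snap(name):
    c=cam("wrist"); im=ctrl.read_camera("wrist"); cv2.imwrite(f"pics/{name}.png",im)
    np.savez(f"pics/{name}.npz",K=c[0],P=c[1]); return im,c
def load(name):
    z=np.load(f"pics/{name}.npz"); return cv2.imread(f"pics/{name}.png"),(z["K"],z["P"])
E
python3 - <<'E'
from h import *
c=cam("top")
for n,uv,z in (("ctl",(407,181),.065),("holder",(254,193),.02),("pryhandle",(317,247),.024),("prytip",(326,207),.012),("reel",(314,141),.05)): print(n,onz(c,uv,z))
for i,p in enumerate(((.50,0.0,.33),(.62,0.0,.30))):
    ctrl.goto(np.array(p),down(0.)); print(ctrl.current_t(),ctrl.current_tool_pos()); snap(f"w{i}")
E
```

```text
ctl [ 0.6425 -0.2352  0.065 ]
holder [0.6307 0.2056 0.02  ]
pryhandle [0.4661 0.0262 0.024 ]
prytip [ 0.5845 -0.0032  0.012 ]
reel [0.7727 0.026  0.05  ]
2.6167 [ 0.5001 -0.0006  0.3299]
3.225 [ 0.6201 -0.0003  0.2992]
```

View pics/w0.png

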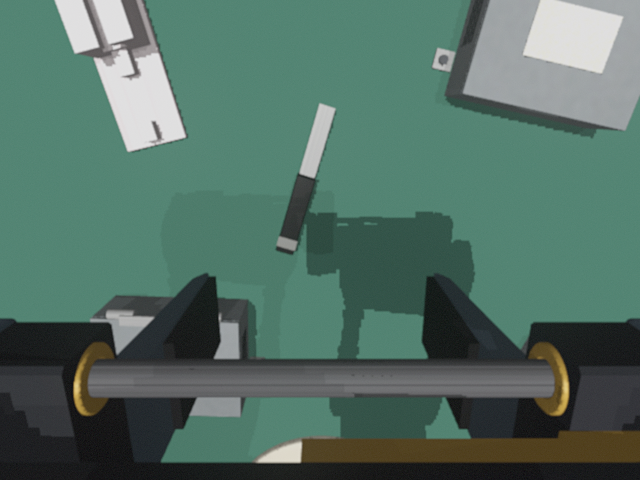

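View pics/w1.png

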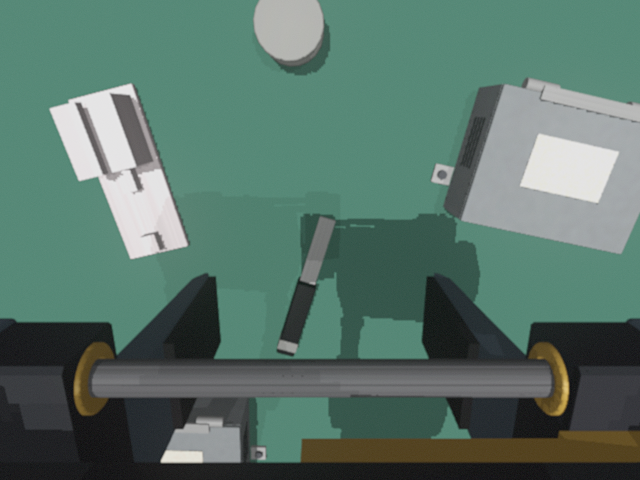

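In w0 and w1 the pry tip is at (327,106)/(325,217) and its band end at (286,248)/(288,349). The holder is upper left with yaw about +17°, and the controller is upper right with its front edge from (463,215) to (622,252) in w1, so yaw is about -13°. I'll take close, yaw-aligned view pairs of each.

```bash
python3 - <<'E'
from h import *
o0,c0=load("w0");o1,c1=load("w1")
for n,a,b in(("tip",(327,106),(325,217)),("end",(286,249),(288,350)),("shoulder",(307,177),(309,283)),("holder near L",(129,151),(133,257)),("holder near R",(186,136),(187,246))): print(n,*tri([(c0,a),(c1,b)]))
def vw(n,cx,cy,yaw,back,z):
    d=np.array([np.cos(yaw),np.sin(yaw)]);p=np.array([cx,cy])-back*d
    ctrl.goto(np.array([*p,z]),down(yaw)); snap(n)
r=np.radians
vw("c0",.6425,-.235,r(-13),.02,.26); vw("c1",.6425,-.235,r(-13),.12,.26)
vw("p0",.53,.01,r(-15),.03,.22); vw("p1",.53,.01,r(-15),.10,.22)
vw("d0",.63,.206,r(17),.12,.22); vw("d1",.63,.206,r(17),.03,.22)
print(ctrl.current_t())
m=np.vstack([np.hstack([load(n)[0][:330] for n in q]) for q in(("c0","c1"),("d0","d1"))])
cv2.imwrite("pics/m.png",cv2.resize(m,(800,412)))
m=np.hstack([load(n)[0][:330,150:500] for n in("p0","p1")]); cv2.imwrite("pics/mp.png",m)
E
```

```text
tip [ 0.5896 -0.0072  0.0061] 0.0012435967127860728
end [0.4257 0.0396 0.0175] 0.0008190997711136733
shoulder [0.5113 0.0135 0.0114] 0.0009214847653340043
holder near L [0.5399 0.2202 0.001 ] 0.0007028587654709886
holder near R [0.5576 0.15   0.0135] 0.0005592430078036446
7.4167
```

View pics/m.png

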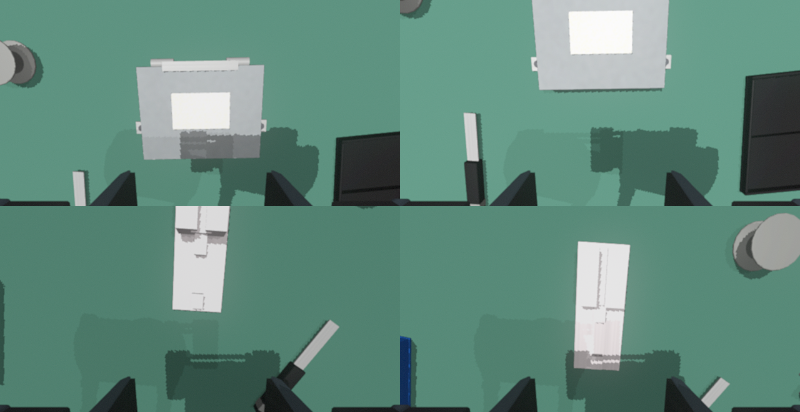

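View pics/mp.png

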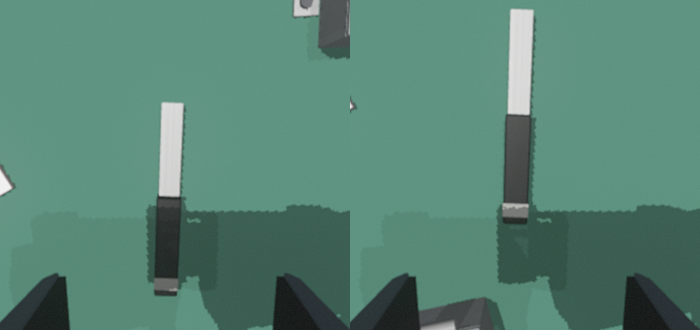

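The picture shows the cover squarely in c0 and c1, with front corners near (229,254),(414,251) and (224,142),(422,144). The holder base's near edge is at about row 167 in d0, with its ledges and block visible, and the pry is complete in p0 and p1. I'll extract the contours.

```bash
python3 - <<'E'
from h import *
for n in("c0","c1","p0","p1","d0","d1"):
    im,c=load(n); f=im.astype(float); m=((f[...,1]-f[...,2])/f.sum(2)<.06).astype(np.uint8)
    if n=="p0": print("bench",f[60,300],"shadow",f[230,420],"handle",f[240,318])
    m[275:]=0
    cs,_=cv2.findContours(m,cv2.RETR_EXTERNAL,cv2.CHAIN_APPROX_NONE)
    for k in cs:
        if cv2.contourArea(k)>1200:
            print(n,cv2.contourArea(k),cv2.approxPolyDP(k,3,True)[:,0].tolist(),np.round(cv2.boxPoints(cv2.minAreaRect(k)),1).tolist())
E
```

```text
c0 4981.5 [[639, 215], [618, 218], [614, 214], [617, 217], [548, 226], [542, 272], [639, 274]] [[542.0, 214.0], [639.0, 214.0], [639.0, 274.0], [542.0, 274.0]]
c0 30762.5 [[422, 104], [400, 104], [399, 93], [363, 92], [354, 97], [279, 98], [277, 94], [242, 94], [240, 107], [218, 107], [225, 193], [217, 195], [218, 213], [227, 215], [230, 254], [414, 252], [417, 212], [425, 210], [426, 192], [418, 190]] [[214.89999389648438, 94.5], [424.0, 90.4000015258789], [427.20001220703125, 252.3000030517578], [218.0, 256.3999938964844]]
c0 3317.5 [[0, 65], [0, 136], [15, 129], [23, 133], [44, 130], [53, 121], [57, 108], [51, 85], [27, 66]] [[-0.0, 65.0], [57.0, 65.0], [57.0, 136.0], [0.0, 136.0]]
c1 1734.5 [[102, 180], [107, 255], [116, 259], [104, 261], [104, 272], [124, 274], [124, 264], [118, 260], [129, 256], [125, 249], [121, 182]] [[101.69999694824219, 180.0], [127.0999984741211, 179.39999389648438], [129.5, 273.8999938964844], [104.0999984741211, 274.5]]
c1 12430.5 [[639, 114], [565, 122], [554, 274], [639, 274]] [[553.0, 114.0], [639.0, 114.0], [639.0, 274.0], [553.0, 274.0]]
c1 30198.5 
[... 1531 characters left out ...]
999877929688, 192.89999389648438], [471.79998779296875, 286.70001220703125]]
d0 13946.0 [[280, 0], [275, 164], [353, 170], [368, 0]] [[273.79998779296875, 167.6999969482422], [280.1000061035156, -3.299999952316284], [368.1000061035156, 0.0], [361.79998779296875, 170.89999389648438]]
d1 16022.0 [[285, 56], [277, 257], [348, 264], [368, 63]] [[270.0, 259.20001220703125], [284.1000061035156, 55.099998474121094], [368.5, 60.900001525878906], [354.3999938964844, 265.1000061035156]]
d1 7908.0 [[639, 21], [622, 12], [603, 12], [582, 24], [569, 24], [552, 32], [533, 60], [532, 75], [540, 94], [556, 103], [606, 102], [622, 95], [639, 78]] [[532.0, 11.0], [639.0, 11.0], [639.0, 103.0], [532.0, 103.0]]
```

```bash
python3 - <<'E'
from h import *
C={n:load(n)[1] for n in("c0","c1","p0","p1","d0","d1")}
L=lambda a,b:(np.hypot(*(a-b)[:2])*1000).round(1)
print("cover FL",*tri([(C["c0"],(230,254.5)),(C["c1"],(223,143.5))]),"FR",*tri([(C["c0"],(414.5,252.5)),(C["c1"],(422.5,141))]))
for z in(.06,.065):
  for n,f in(("c0",[(230,254.5),(414.5,252.5)]),("c1",[(223,143.5),(422.5,141)])):
    a,b=[onz(C[n],u,z) for u in f]; d=a-b; print(n,z,a,b,L(a,b),"mid",(a+b)/2,"yaw",np.degrees(np.arctan2(-d[0],d[1])))
a,b=[onz(C["c0"],u,.065) for u in((218,107),(422.5,104))];d=a-b; print("back",L(a,b),(a+b)/2,np.degrees(np.arctan2(-d[0],d[1])))
print("pry tipL",*tri([(C["p0"],(312,102)),(C["p1"],(310,9))]),"tipR",*tri([(C["p0"],(333.5,104)),(C["p1"],(333.5,10))]))
print("pry end", *tri([(C["p0"],(316,294.5)),(C["p1"],(315,222))]))
tp0=onz(C["p0"],(322.7,102.7),.0135);tp1=onz(C["p1"],(321.7,9.2),.0135);e0=onz(C["p0"],(316,295),.024);e1=onz(C["p1"],(314.5,222.5),.024)
for t,e in((tp0,e0),(tp1,e1)):print("pry",t,e,L(t,e),np.degrees(np.arctan2(*(t-e)[1::-1])))
print("hold near",*tri([(C["d0"],(275,165)),(C["d1"],(277,258))]),*tri([(C["d0"],(353.5,171)),(C["d1"],(349,265))]))
for n,f in(("d0",[(275,165),(353.5,171)]),("d1",[(277,258),(349,265)]),("d1",[(285,56),(368.5,62.5)])):
    a,b=[onz(C[n],u,.008) for u in f]; d=a-b; print(n,a,b,L(a,b),"mid",(a+b)/2,"yaw",np.degrees(np.arctan2(-d[0],d[1])))
im=cv2.resize(load("d1")[0][40:280,240:410],None,fx=2.5,fy=2.5,interpolation=cv2.INTER_CUBIC)
im2=cv2.resize(load("d0")[0][0:200,240:400],None,fx=2.3,fy=2.3,interpolation=cv2.INTER_CUBIC); o=np.zeros((600,800,3),np.uint8);o[:,:425]=im;o[:460,425:793]=im2;cv2.imwrite("pics/dd.png",o)
E
```

```text
cover FL [ 0.6008 -0.139   0.0621] 0.00012174351625006246 FR [ 0.5649 -0.3053  0.063 ] 0.00010354708298041249
c0 0.06 [ 0.6002 -0.1383  0.06  ] [ 0.5638 -0.3056  0.06  ] 171.2 mid [ 0.582 -0.222  0.06 ] yaw -12.258745060644456
c1 0.06 [ 0.6007 -0.1387  0.06  ] [ 0.5646 -0.306   0.06  ] 171.2 mid [ 0.5826 -0.2223  0.06  ] yaw -12.181947767253293
c0 0.065 [ 0.6016 -0.1398  0.065 ] [ 0.5657 -0.3049  0.065 ] 168.9 mid [ 0.5837 -0.2223  0.065 ] yaw -12.258745060644411
c1 0.065 [ 0.6008 -0.1399  0.065 ] [ 0.5651 -0.3049  0.065 ] 168.9 mid [ 0.583  -0.2224  0.065 ] yaw -12.181947767253286
back 168.8 [ 0.7098 -0.2494  0.065 ] -12.113082599295161
pry tipL [0.5926 0.     0.0118] 0.00035865362414180715 tipR [ 0.5862 -0.0174  0.0164] 8.408866148315055e-05
pry end [0.4241 0.0419 0.0228] 0.00021689888887723677
pry [ 0.5896 -0.009   0.0135] [0.4241 0.0416 0.024 ] 173.1 -17.00501837837043
pry [ 0.5898 -0.0086  0.0135] [0.4242 0.0425 0.024 ] 173.3 -17.148380049734037
hold near [0.5395 0.2208 0.0033] 3.401295632949314e-05 [0.5559 0.1526 0.0119] 0.0006742160811823067
d0 [0.5402 0.2205 0.008 ] [0.5557 0.1515 0.008 ] 70.7 mid [0.5479 0.186  0.008 ] yaw 12.680873944567463
d1 [0.5412 0.2208 0.008 ] [0.5545 0.1526 0.008 ] 69.5 mid [0.5478 0.1867 0.008 ] yaw 11.011200115958177
d1 [0.7154 0.2611 0.008 ] [0.7309 0.1929 0.008 ] 69.9 mid [0.7231 0.227  0.008 ] yaw 12.819953894375145
```

View pics/dd.png

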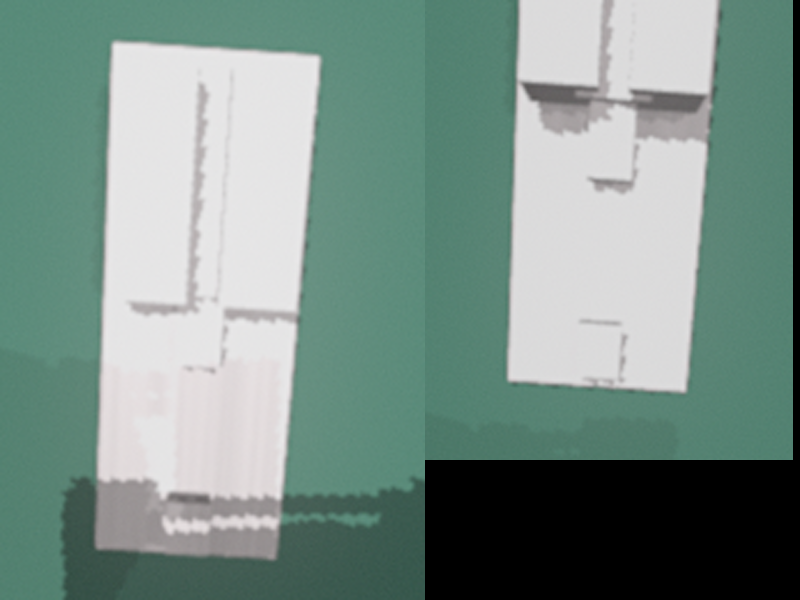

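The crop shows the holder block's front edge at roughly (282,36)–(363,42) in d0, with both ledges clean. Everything measured agrees with the given sizes: cover 169×129 mm, holder 180×70 mm, pry 173 mm. I'll check the block and ledge heights, then grasp.

```bash
cat >>h.py <<'E'
YC=np.radians(-12.17); UC=np.array([np.cos(YC),np.sin(YC),0]); LIP=np.array([.5833,-.2223,0.]) # front mid of controller
YH=np.radians(12.95); UH=np.array([np.cos(YH),np.sin(YH),0]); HO=np.array([.6355,.2067,0.])
E
python3 - <<'E'
from h import *
D0=load("d0")[1];D1=load("d1")[1]
for n,a,b in(("block/win",(316.1,39.1),(314.8,163.2)),("block/win",(329.1,40.4),(328.8,164.8)),("ledge",(310.9,78.3),(313.2,187.2)),("ledge",(330,79.6),(327.2,188.4))):
    p,e=tri([(D0,a),(D1,b)]); q=p-HO; print(n,p,e,"in holder",q@UH,q@[-UH[1],UH[0],0])
y=np.radians(-17.08); R=down(y); g=np.array([.4950,.0203,0])
ctrl.goto(g+[0,0,.10],R); ctrl.move_l(g+[0,0,.002],.12,contact_N=8)
print(ctrl.current_t(),ctrl.current_tool_pos(),ctrl.current_contact_force())
ctrl.command_gripper(0.0); print("w",ctrl.current_grip_width()*91,ctrl.current_grasp_force(),ctrl.current_t())
p=ctrl.current_tool_pos(); ctrl.move_l(p+[0,0,.11],.15)
im,c=snap("g0"); print(ctrl.current_t(),"tip pred",proj(c,ctrl.current_tool_pos()+ctrl.current_eef_rot()@[.1,0,-.010]))
cv2.imwrite("pics/g0c.png",im[:,100:540])
E
```

```text
block/win [0.6432 0.2128 0.0526] 0.00012979187924798378 in holder 0.008851162969640164 0.004248521863745726
block/win [0.6451 0.2027 0.0542] 0.0006752035043258228 in holder 0.008498447958656664 -0.006042721857701654
ledge [0.6187 0.2088 0.0217] 0.0012062039569808605 in holder -0.015860827281542315 0.005789812646241816
ledge [0.6219 0.1952 0.022 ] 0.0004308791367988078 in holder -0.015885084832250252 -0.008174516910070184
9.3333 [0.4955 0.0204 0.0025] [ 0.2809 -0.2623  0.8029]
w 21.26458311801848 29.999439418315887 10.3917
11.325 tip pred [318.8336  65.6893]
```

View pics/g0c.png

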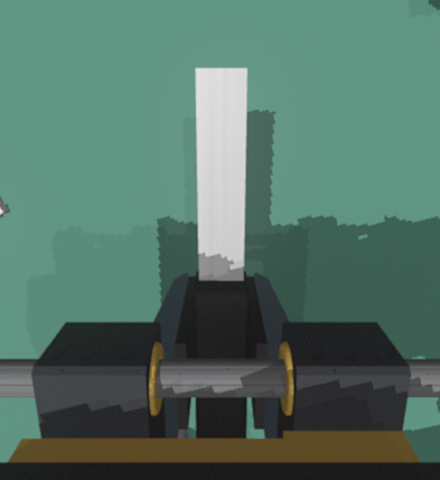

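The tip is at (321,68) in the full image against a predicted (319,66), so the grasp is within 1 mm. The pry is held straight. Next is insertion and the first lift.

```bash
cat >>h.py <<'E'
RC=down(YC); HIN=LIP+.13*UC
def tipto(fwd,z): # TCP for blade tip at fwd past lip along UC, tip mid height z
    p=LIP+UC*(fwd-.099); return np.array([p[0],p[1],z-.0095])
def arc(th,r=.095): return tipto(.13-r*np.cos(th),.0585+r*np.sin(th))
E
python3 - <<'E'
from h import *
ctrl.goto(tipto(-.04,.10),RC); ctrl.move_l(tipto(-.04,.0545),.12)
f0=ctrl.current_contact_force()
print("hit",ctrl.move_l(tipto(.035,.0545),.08,contact_N=8),ctrl.current_t(),ctrl.current_tool_pos(),tipto(.035,.0545),ctrl.current_contact_force()-f0)
for th in(.05,.15,.3):
    ctrl.move_l(arc(th),.06); print(th,ctrl.current_contact_force()-f0,ctrl.current_wrist_torque())
print(ctrl.current_t()); snap("l0"); s=ctrl.read_camera("scene"); a=load("l0")[0]
o=np.zeros((480,800,3),np.uint8); o[:360,:480]=cv2.resize(a,(480,360)); o[:400,480:]=cv2.resize(s[200:400,130:290],(320,400)); cv2.imwrite("pics/l0c.png",o)
E
```

```text
hit False 13.825 [ 0.5202 -0.2086  0.0449] [ 0.5207 -0.2088  0.045 ] [-0.301   0.79   -0.6191]
0.05 [-0.3665  0.3478 -1.0436] [ 0.0803  0.0355 -0.0251]
0.15 [0.0002 0.7698 0.486 ] [ 0.0495 -0.0355 -0.016 ]
0.3 [ 1.0204  0.455  -1.2421] [ 0.0589 -0.0645  0.0104]
14.8083
```

View pics/l0c.png

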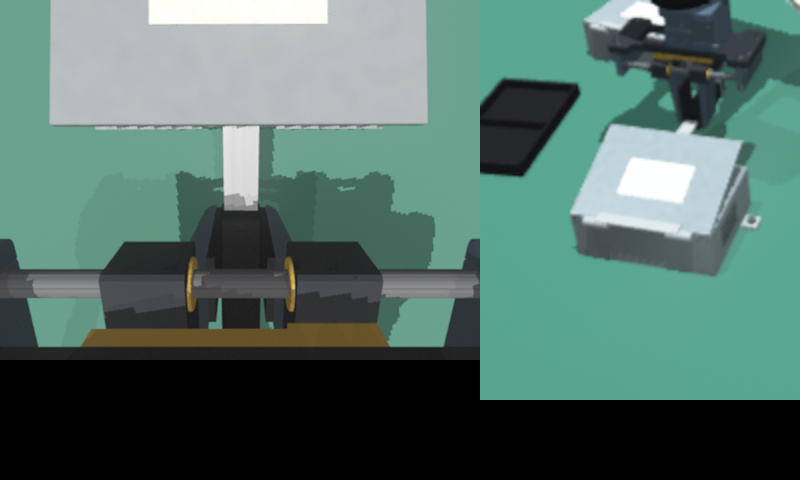

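The wrist and scene views show the blade under the raised cover (about 0.3 rad), gripper well clear. I'll continue the arc.

```bash
python3 - <<'E'
from h import *
for th in np.arange(.45,1.56,.15):
    ctrl.move_l(arc(min(th,1.52)),.1); print(round(th,2),ctrl.current_contact_force(),ctrl.current_wrist_torque())
p=ctrl.current_tool_pos(); ctrl.move_l(p-UC*.10,.15); print(ctrl.current_t())
im,c=snap("l1"); s=ctrl.read_camera("scene")
print("tip pred",proj(c,ctrl.current_tool_pos()+ctrl.current_eef_rot()@[.099,0,-.0095]))
o=np.zeros((480,800,3),np.uint8); o[:360,:480]=cv2.resize(im,(480,360)); o[:400,480:]=cv2.resize(s[180:380,130:290],(320,400)); cv2.imwrite("pics/l1c.png",o)
E
```

```text
0.45 [ 0.0031 -0.0192 -1.1837] [ 0.0479  0.011  -0.0389]
0.6 [-0.5231 -0.6647  0.0369] [ 0.0242  0.004  -0.0032]
0.75 [-0.6616  0.4784 -2.0104] [ 0.0354 -0.0013 -0.0135]
0.9 [-0.0328  0.3844 -0.9778] [-0.002   0.0116 -0.0325]
1.05 [-0.1729  0.3442 -1.4463] [0.0085 0.0249 0.0155]
1.2 [-0.0214 -0.0684 -1.1392] [ 0.0212  0.0259 -0.0239]
1.35 [-0.4832  0.7621 -1.164 ] [0.0384 0.0816 0.0103]
1.5 [ 0.9313  0.3987 -0.8965] [0.0481 0.0192 0.0159]
18.0583
tip pred [318.4716  67.9995]
```

View pics/l1c.png

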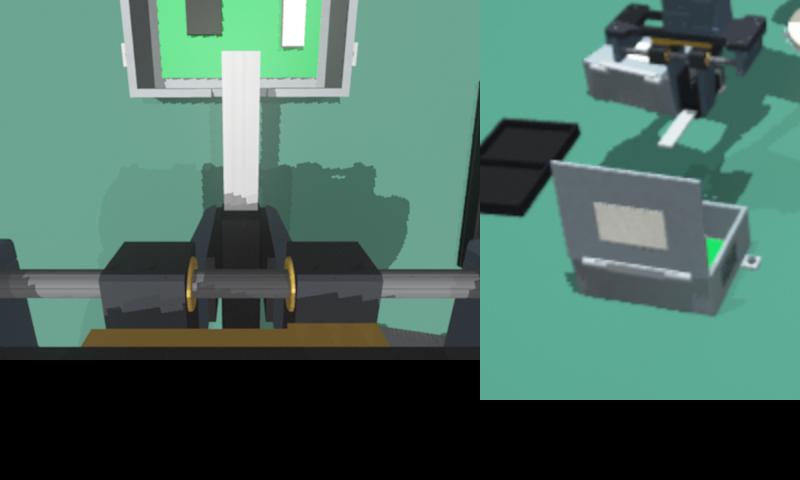

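The scene view shows the cover upright. The blade tip is still at (321,68), against a predicted (318,68), so there was no slip. Next is the holder.

```bash
python3 - <<'E'
from h import *
def H(tipx,oz): p=HO+UH*(tipx-.099); return np.array([p[0],p[1],oz+.0025])
RH=down(YH)
p=ctrl.current_tool_pos(); ctrl.move_l(p-UC*.04+[0,0,.04],.15)
ctrl.goto(H(-.02,.10),RH); ctrl.move_l(H(-.02,.0235),.1); ctrl.sleep(.2)
print(ctrl.move_l(H(.06,.0235),.08,contact_N=6),ctrl.current_tool_pos(),ctrl.current_t())
print(ctrl.move_l(H(.094,.0232),.04,contact_N=6),ctrl.current_contact_force())
q=ctrl.current_tool_pos()-HO; print("tip x in holder",q@UH+.099,q@[-UH[1],UH[0],0],q[2],ctrl.current_t())
im,c=snap("h0"); cv2.imwrite("pics/h0c.png",im[:,100:540])
E
```

```text
False [0.5969 0.1979 0.0259] 22.4
True [-0.9953 -0.9825 -1.3492]
tip x in holder 0.0903131384176661 -5.094895380348186e-05 0.025181571703242707 23.125
```

View pics/h0c.png

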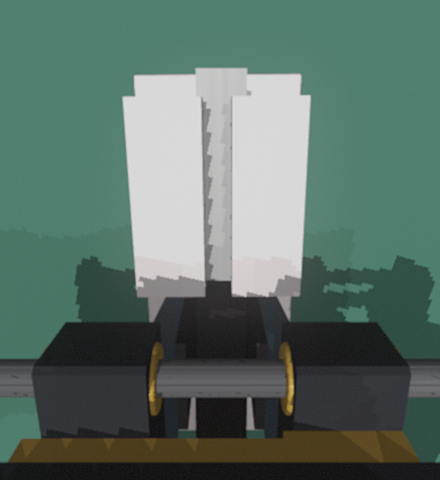

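The blade is home: the tip shows behind the block at (321,68), centred, and the handle is at the block. I'll lower it onto the ledges, release, back off and verify.

```bash
python3 - <<'E'
from h import *
p=ctrl.current_tool_pos(); ctrl.move_l(p-[0,0,.0012],.02,contact_N=6)
ctrl.command_gripper(0.6); ctrl.sleep(.2); p=ctrl.current_tool_pos()
ctrl.move_l(p+[0,0,.15],.15); ctrl.move_l(ctrl.current_tool_pos()-UH*.05,.15); ctrl.sleep(.3); print(ctrl.current_t())
im,c=snap("e0"); s=ctrl.read_camera("scene")
o=np.zeros((540,800,3),np.uint8); o[:330,:440]=im[:330,100:540]; o[:540,440:]=cv2.resize(s[200:440,170:490],(360,270)).repeat(2,0); cv2.imwrite("pics/e0c.png",o)
E
```

```text
26.225
```

View pics/e0c.png

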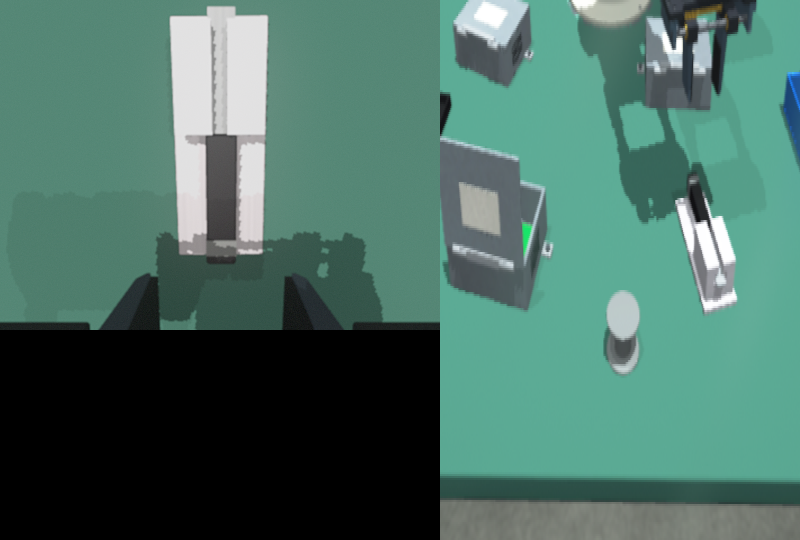

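The pry lies straight in the slot with its shoulder at the block (row 135) and its tip sticking out at row 8. The cover is upright, the reel is undisturbed and the gripper is clear.

```bash
python3 -c "
from bench import ctrl
print(ctrl.sign_off())"
```

```text
the job is handed in; nothing more can be done
None
```

The job is handed in: the last pictures show the cover standing upright and the blade fully home in the holder's slot, with the gripper clear, at about 26 s; sign-off returned no verdict.

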